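# Press a spice jar down through the rings of its spring-grip holder

### The job

Take the spice jar with the black cap and press it, foot first and upright, down through the rings of the jar holder: freely through the wide steel ring, against the drag of the rubber grips in the next, until the small orange sprung ring at the bottom stops it. Press gently on until the orange ring has just given about 4 mm, never anywhere near its full travel, and let go so that the grips keep the jar seated upright with the orange ring still pressed a little. Leave the red-capped jar, the salt shaker and the honey jar where they are.

Things in the scene. Friction and masses are not known exactly. Their poses are not given: they have to be found in the camera images.
- jar_center (a point): Centre (half-way up) of the spice jar to handle: black cap, black label, round, 41 mm in diameter, 105 mm high, 0.08 to 0.15 kg, upright; z axis up. Cap: its top 21 mm, 40 mm in diameter. Grasp it by the cap from above, about 40 mm above this centre, fingertips no lower than 21 mm above it (the rest goes into the holder), firmly (about 60 N) or it slips.
- holder_mouth (a point): Centre of the top face of the holder's wide upper ring, 95 mm above the worktop; z axis up, the common axis of the three rings. The holder is fixed on the worktop; round dark foot 100 mm across, two posts 34 mm from the axis, ending 4 mm above this face. Upper ring: bore 50 mm, outside 72 mm, 6 mm thick. Wall cabinets overhang beyond x = 0.54 m from 0.5 m up.
- collar (a joint): How far the orange bottom ring (bore 28 mm, outside 56 mm, stops the jar) is pressed down, m: 0 untouched, 0.012 at the hard end of its travel. Spring: 1.5 N per mm and 0.75 N preload, so 4 mm is about 7 N besides the grips' drag. Untouched, its top lies 34 to 54 mm below the mouth: set anew each time and not reported.
- red_jar: Bystander: spice jar with red cap, 41 mm in diameter, 105 mm high, loose; origin at the centre of its underside.
- shaker: Bystander: glass salt shaker with grey top, 44 mm in diameter, 90 mm high, loose; origin at the centre of its underside.
- honey: Bystander: honey jar with white lid, 58 x 62 mm, 99 mm high, loose; origin at the centre of its underside.
- grip_ring (a point): Centre of the top face of the holder's middle ring (bore 44.4 mm, outside 72 mm), 25 mm below the mouth; z up. Just above it two sprung rubber grips face each other, 38 mm apart, sloped on top, noses 3 mm above this face. The jar pushes them aside: 8 to 20 N to enter, then a steady 6 to 10 N of drag while it slides; they hold it where it is left, even against the pressed orange ring.
Not all that is in view belongs to the job. Leave any yellow look-alike of the part that bears jar_center alone.

How it is judged:
On the way, in this order (a step that is already met when the one before it is completed fails the run):
1. the jar is upright in the upper ring, above the orange ring, which is untouched (horizontal distance between jar_center and holder_mouth below 0.007 m and z of jar_center in the frame of holder_mouth below 0.0475 m and angle between jar_center's own z axis and vertical below 0.15 rad and value of joint collar below 0.0008 m), for 0.1 s.
2. the jar, through the grips, presses the orange ring down by 2 mm or more (value of joint collar above 0.002 m and horizontal distance between jar_center and holder_mouth below 0.005 m and z of jar_center in the frame of holder_mouth below 0.0205 m), for 0.2 s.
At the end, for the whole second after the job is handed in: The black-capped jar stands upright (within 0.12 rad) in the holder, its axis within 5 mm of the rings' axis, its foot at least 32 mm below the top face of the upper ring and on the orange ring, which it keeps pressed down by 1 to 7 mm (value of joint collar between 0.001 and 0.007 m and horizontal distance between jar_center and holder_mouth below 0.005 m and z of jar_center in the frame of holder_mouth below 0.0205 m and angle between jar_center's own z axis and vertical below 0.12 rad); the robot touches nothing.
It fails at once if the orange ring is pressed down by more than 7 mm (over 11 N on it) (value of joint collar above 0.007 m).
It fails at once if the red-capped jar is moved more than 15 mm (distance of red_jar from where it was at the start of the episode above 0.015 m).
It fails at once if the salt shaker is moved more than 15 mm (distance of shaker from where it was at the start of the episode above 0.015 m).
It fails at once if the honey jar is moved more than 15 mm (distance of honey from where it was at the start of the episode above 0.015 m).
It also fails if it takes over 61 s, if anything falls off the work surface, if the arm or the gripper's body presses on something with over 40 N, if the wrist force passes 120 N, or if a joint passes its speed limit or range.

### The arm

A 7-joint arm with a two-finger parallel gripper is mounted at the origin on a cart in front of the work surface, level with it; the furniture and walls round the work are solid. World frame = base frame: x ahead of the robot, y to its left, z up, the work surface at z = 0. Lengths are in m, angles in rad, forces in N, time in s.
With the tool pointing down it reaches from about 0.425 to 0.925 m from the base axis. Payload 6.8 kg.
Tool frame: the origin (TCP) lies midway between the tips of the shut fingers; the grasp point (between the pads) lies 19 mm behind it; z points along the fingers, y is the line along which they close (so a half turn about z gives the same grasp; the last joint's range is limited). The gripper opens to 85 mm and grips with 20 to 120 N. Pads are 22 mm wide; open, the fingers measure 114 mm over their backs; the gripper's body (76 mm by 85 mm) begins 54 mm behind the grasp point. The pads swing forward as they close: fully open they stand 13 mm farther back than shut.
Start: joints at [-1.397, 0.477, 0.022, 1.555, -0.011, 1.109, -0.083], TCP at [0.188, 0.648, 0.231] pointing down, gripper open.
Joint ranges: [-2.96, 2.96], [-0.34, 2.1], [-1.41, 1.46], [0.24, 2.44], [-1.37, 4.51], [0.17, 1.92], [-2.96, 2.96]. Speed limits (rad/s): [2.39, 2.39, 3.14, 3.14, 3.14, 3.14, 3.14].

### API

Orientations are given as a rotation vector (axis times angle).
In Python, from bench import r gives the robot as it stands. The module is installed in compiled form; this text tells all that it offers.
- The arm moves only by the tool apply_moves, never from a script. Its argument "rows" is a list of rows, each a list of 6 numbers: the shift along the tool's x, y, z scaled (see below), then the turn, a rotation vector about the tool's x, y, z scaled (see below). A call has 1 to 5 rows; each row is the pose to reach, as a shift and turn from the pose commanded when the call began, along the tool's axes at that moment; what a row does not reach only later rows make up. The controller multiplies each number of a shift by 0.25 m and each number of a turn by 90 degrees. A row lasts 1/8 s, in which the tool goes at most 62.5 mm and 10.7 degrees, less where a joint would pass 70% of its speed; a pose out of reach is approached as far as the arm can. A call with a number of a shift or a turn outside -1 to 1 is refused whole. A call with a gripper value outside its range is refused whole. "claw" is the opening, from 0 (shut) to 1 (fully open), set as the call begins (left out, the last holds). The fingers move at their own pace and stop on an object; "newtons" is the grip in N (left out, the last holds). Time passes only in rows, so rows that repeat a pose let the fingers close. It gives the time, the measured TCP pose, the force, the opening and the grip force at its end, in the units of the state.
- r.get_obs(): the state, without advancing time (a new reading comes with each control period).
- r.grab_frame(name): name is "side" or "top"; returns a dict with "pixels" (400x640x3 uint8, red, green, blue), "intrinsics" (3x3 intrinsics, pixels), "dist" ([k1, k2, p1, p2, k3] as OpenCV has them; the pictures are not rectified), "eye" and "attitude" of the camera in the world. Camera axes: x right, y up, looking along -z (the intrinsics and any distortion apply to the point x, -y, -z); pixel columns grow to the right and rows downward; lengths in m; the calibration is good to about 2 mm. A picture is of the moment at which its call begins. There is no depth.
- r.hand_in(): hands the job in; it is judged then, once.
Trained networks look in a picture, given as the dict that the camera call returned (one of the last four; its "shot" number tells which), for a name from the list of things; names that differ only in an ending like _2 or _b are one class to them, and where a whole thing is asked for, a point or a joint stands for the part that bears it (a point fixed in the world has none). Each returns a list of dicts, best first, with "conf" (0 to 1); they miss things now and then, are a little off and sometimes report something else, mostly with a low value. They report only what shows in the picture. A call takes as long as a camera call. They do not tell look-alikes from the thing itself.
- r.search_frame(picture, thing): "rect" ([left, top, width, height] in pixels, round what is visible of it).
- r.outline_of(picture, thing): "pixels" (400x640 bool, what is visible of it) and "rect" ([left, top, width, height] in pixels, round what is visible of it).
- r.landmark_of(picture, thing): "point" ([column, row] in pixels: a listed point, or the origin of a listed thing).
The state is a dict: "clock": time; "joints": joint angles; "qvel": joint speeds; "tau": joint torques, N m; "tcp_pos": TCP position; "orientation": TCP orientation; "contact_force": force on the tool from outside, world axes, zero at the start; "moment": the same for the moment, N m; "grip_width": finger opening in m; "gripper_force": force on a finger pad.
Only numpy, scipy, OpenCV 4.12 (cv2) and the standard library are available. Lean on these libraries where they do the work, as an engineer would, in place of code of your own. Each camera call takes 0.05 s, during which the arm holds its last target. There are 200 camera calls.

## Working session

There is one attempt and no reset: what is moved stays moved. The work goes in short steps, Python scripts to look and compute and a tool call to move; the robot and the scene stay as the last step left them, time stands still between calls to the robot, and variables do not carry over. Pictures are saved under pics/ and viewed, at most 10 in all, crops included, and the job is handed in when it is done.

Besides the shell and the picture viewer there is one more tool, called after "Emit:" as name(argument=value, ...) on one line, values as JSON. apply_moves: Moves the arm, as the interface text tells. Its arguments: {"type":"object","properties":{"rows":{"type":"array","items":{"type":"array","items":{"type":"number"}}},"claw":{"type":"number"},"newtons":{"type":"number"}},"required":["rows"]}

```bash
mkdir -p pics; cat > h.py <<'E'
import numpy as np, cv2
from scipy.spatial.transform import Rotation as R
from bench import r
def att(p):
    a=np.array(p["attitude"],float)
    return a if a.shape==(3,3) else (R.from_rotvec(a).as_matrix() if a.size==3 else R.from_quat(a).as_matrix())
def ray(p,uv):
    n=cv2.undistortPoints(np.array([[uv]],float),np.array(p["intrinsics"],float),np.array(p["dist"],float))[0,0]
    d=att(p)@np.array([n[0],-n[1],-1.]); return np.array(p["eye"],float),d/np.linalg.norm(d)
def atz(p,uv,z):
    e,d=ray(p,uv); return e+d*(z-e[2])/d[2]
def tri(*obs):
    A=np.zeros((3,3));b=np.zeros(3)
    for p,uv in obs:
        e,d=ray(p,uv);M=np.eye(3)-np.outer(d,d);A+=M;b+=M@e
    x=np.linalg.solve(A,b)
    return x,[float(np.linalg.norm((np.eye(3)-np.outer(d,d))@(x-e))) for e,d in [ray(p,uv) for p,uv in obs]]
def proj(p,X):
    c=att(p).T@(np.array(X,float)-np.array(p["eye"],float)); c=c*[1,-1,-1]
    return cv2.projectPoints(c.reshape(1,3),np.zeros(3),np.zeros(3),np.array(p["intrinsics"],float),np.array(p["dist"],float))[0].ravel()
def save(p,n,box=None,s=1):
    im=p["pixels"][:,:,::-1]
    if box: im=im[box[1]:box[3],box[0]:box[2]]
    cv2.imwrite("pics/"+n,cv2.resize(im,None,fx=s,fy=s,interpolation=cv2.INTER_CUBIC))
E
python3 - <<'E'
from h import *
np.set_printoptions(precision=4,suppress=True)
P={n:r.grab_frame(n) for n in("side","top")}
for n,p in P.items():
    print(n,p["eye"],p["attitude"],np.array(p["intrinsics"]).tolist(),p["dist"])
    save(p,n+"0.png")
    for t in("jar_center","holder_mouth","grip_ring","red_jar","shaker","honey"):
        print(t,[(np.round(d["point"],1),round(d["conf"],2)) for d in r.landmark_of(p,t)])
print(r.get_obs())
E
```

```text
side [ 0.3114 -1.1346  0.5259] [ 1.2195 -0.078  -0.1189] [[509.6539888991149, 0.0, 323.4316730060895], [0.0, 509.6539888991149, 204.76175663553553], [0.0, 0.0, 1.0]] [-0.0838  0.      0.      0.      0.    ]
jar_center [(array([264.3, 293.3]), 0.8), (array([320.7, 276.7]), 0.75)]
holder_mouth [(array([303.8, 189. ]), 0.93)]
grip_ring [(array([303.3, 198.2]), 0.94)]
red_jar []
shaker [(array([377.7, 247.7]), 0.98)]
honey [(array([393.1, 273.9]), 0.96)]
top [0.3715 0.0341 1.0065] [ 0.0704 -0.0533 -1.5628] [[385.79794279752207, 0.0, 319.8049806864582], [0.0, 385.79794279752207, 196.96721050062519], [0.0, 0.0, 1.0]] [-0.0235  0.      0.      0.      0.    ]
jar_center [(array([460.5, 256.6]), 0.83), (array([436.6, 205.3]), 0.65)]
holder_mouth [(array([275. , 202.5]), 0.58)]
grip_ring [(array([275.7, 201.1]), 0.63)]
red_jar []
shaker [(array([350.8, 149.9]), 0.55)]
honey [(array([398.3, 143. ]), 0.65)]
{'clock': 0.7, 'joints': array([-1.3971,  0.477 ,  0.0224,  1.5554, -0.0115,  1.1093, -0.0831]), 'qvel': array([-0.002 ,  0.0006,  0.002 , -0.0005, -0.0004,  0.0008,  0.0002]), 'tau': array([ -0.0004, -59.6177,   1.6057, -28.1497,   0.0124,   0.0018,
        -0.    ]), 'tcp_pos': array([0.1877, 0.6484, 0.2313]), 'orientation': array([-0.4411, -3.1105,  0.    ]), 'contact_force': array([-0.0997, -0.4705,  0.6139]), 'moment': array([ 0.0242, -0.0007,  0.0161]), 'gripper_force': 0.0, 'grip_width': 0.08536545022238785}
```

View pics/side0.png

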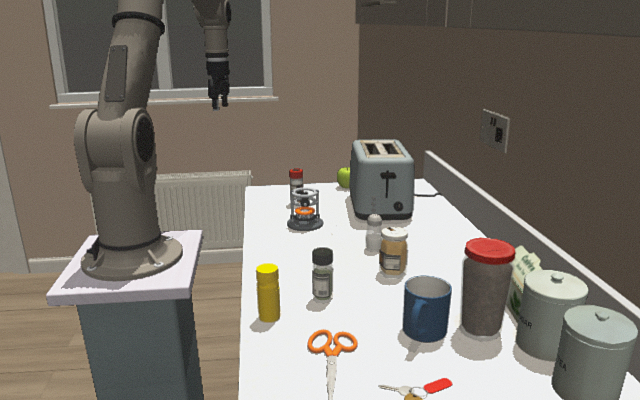

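View pics/top0.png

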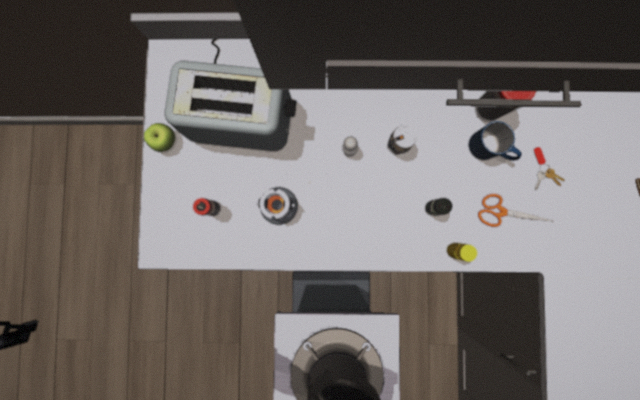

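Candidates: the black-capped jar at side (322,275) / top (439,206), the yellow look-alike at side (268,293) / top (462,253), and the red-capped jar at side (297,185) / top (206,207). I choose the black cap. The holder is at side (304,200) / top (277,204). Next I check one crop and triangulate.

```bash
python3 - <<'E'
from h import *
np.set_printoptions(precision=4,suppress=True)
s=r.grab_frame("side");t=r.grab_frame("top")
a=cv2.resize(s["pixels"][235:310,280:365],None,fx=4.5,fy=4.5);b=cv2.resize(t["pixels"][185:225,250:310],(380,337-84+0))
a2=cv2.resize(s["pixels"][180:235,275:335],(380,337))
cv2.imwrite("pics/crop1.png",np.hstack([a[:337],a2])[:,:,::-1])
def lm(p,n): return r.landmark_of(p,n)
def show(n,k=0):
    A=[d["point"] for d in lm(s,n)];B=[d["point"] for d in lm(t,n)]
    for u in A:
        for v in B:
            X,e=tri((s,u),(t,v))
            if e[0]<.02: print(n,np.round(u,1),np.round(v,1),X,np.round(e,4))
for n in("jar_center","holder_mouth","grip_ring","shaker","honey"): show(n)
print("red",atz(t,(206,207),.1),atz(s,(296,203),0))
for n in("jar_center","holder_mouth"):
  for p in(s,t):
    for d in r.outline_of(p,n): print(n,d["rect"],round(d["conf"],2))
E
```

```text
jar_center [266.6 291.9] [460.6 250.8] [ 0.3161 -0.3013  0.0535] [0.0006 0.0006]
jar_center [321.1 279.2] [438.3 205.8] [ 0.4254 -0.2506  0.045 ] [0.0019 0.0019]
holder_mouth [305.7 190.9] [276.  202.2] [0.4322 0.1478 0.0959] [0.002 0.002]
grip_ring [302.3 199.2] [272.9 202.6] [0.4283 0.159  0.0691] [0.0026 0.0026]
grip_ring [302.3 199.2] [275.7 205.7] [0.4242 0.1515 0.0717] [0.0009 0.0009]
grip_ring [292.6 202.9] [272.9 202.6] [0.4154 0.1607 0.0598] [0.0161 0.0161]
grip_ring [292.6 202.9] [275.7 205.7] [0.4113 0.1533 0.0622] [0.0125 0.0125]
shaker [373.6 250.1] [350.1 150.5] [ 0.5777 -0.0344 -0.0031] [0.0025 0.0025]
honey [390.1 275.5] [395.6 143.8] [ 0.5928 -0.1553 -0.0092] [0.0025 0.0025]
red [0.4175 0.3131 0.1   ] [0.4207 0.3225 0.    ]
jar_center [309.4, 246.3, 26.0, 56.4] 0.75
jar_center [366.5, 213.0, 16.2, 40.4] 0.75
jar_center [253.3, 264.8, 26.8, 61.0] 0.63
jar_center [446.4, 243.5, 28.0, 18.4] 0.72
jar_center [426.8, 195.2, 26.7, 20.0] 0.55
holder_mouth [286.4, 183.2, 38.0, 50.6] 0.85
holder_mouth [254.7, 186.4, 42.4, 37.0] 0.6
```

View pics/crop1.png

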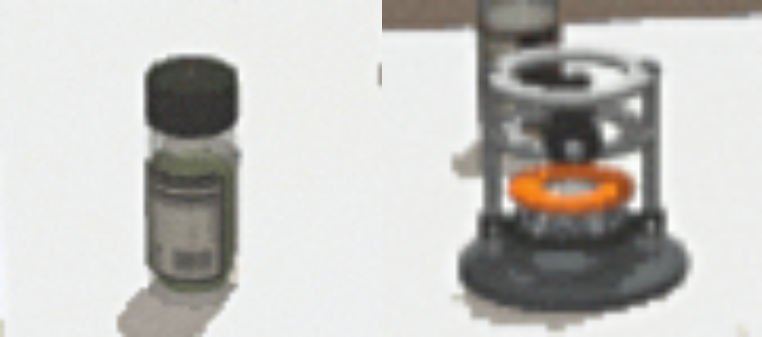

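The crop confirms the black cap and black label at side (322,275), and the empty holder with the orange ring untouched. Next I overlay the model circles on both views to refine the xy positions.

```bash
cat > fit.py <<'E'
from h import *
from scipy.optimize import minimize
def circ(p,c,rad,z,n=72):
    a=np.linspace(0,2*np.pi,n,endpoint=False)
    return np.array([proj(p,[c[0]+rad*np.cos(t),c[1]+rad*np.sin(t),z]) for t in a],np.float32)
def hull(p,c,parts,sc=4):
    m=np.zeros((400*sc,640*sc),np.uint8)
    for (rad,z0,z1) in parts:
        q=np.vstack([circ(p,c,rad,z0,36),circ(p,c,rad,z1,36)])
        cv2.fillConvexPoly(m,cv2.convexHull((q*sc+sc/2).astype(np.int32)),255)
    return cv2.resize(m,(640,400),interpolation=cv2.INTER_AREA)/255.
def fitmask(p,mask,c0,parts,box):
    x0,y0,x1,y1=box
    f=lambda c:np.abs(hull(p,c,parts)-mask)[y0:y1,x0:x1].sum()
    b=minimize(f,c0,method="Nelder-Mead",options=dict(initial_simplex=[c0,[c0[0]+.006,c0[1]],[c0[0],c0[1]+.006]],xatol=2e-4,fatol=.05))
    return b.x,b.fun
E
python3 - <<'E'
from fit import *
np.set_printoptions(precision=4,suppress=True)
P={n:r.grab_frame(n) for n in("side","top")}
jar=np.array([.4254,-.2506]);hol=np.array([.428,.150])
B={"side":((300,238,345,310),(278,175,334,238)),"top":((418,185,462,225),(248,178,305,232))}
out=[]
for n,p in P.items():
    g=p["pixels"].astype(float)
    dark=np.clip((100-g.max(2))/60,0,1)   # cap dark
    cap=[(.020,.084,.105)]
    print(n,"cap",fitmask(p,(g.max(2)<70)*1.,jar,cap,B[n][0]) if n=="side" else "")
    m=r.outline_of(p,"jar_center")
    for d in m:
        x,y,w,h=d["rect"]
        if abs(x+w/2-proj(p,[*jar,.05])[0])<12: print(n,"jar sil",fitmask(p,d["pixels"]*1.,jar,[(.0205,0,.084),(.02,.084,.105)],B[n][0]))
    for d in r.outline_of(p,"holder_mouth")[:1]:
        print(n,"hol sil bbox",d["rect"],"mask area",d["pixels"].sum())
    for k,(c,cs) in enumerate(((jar,[(.02,.105),(.02,.084),(.0205,0)]),(hol,[(.036,.095),(.025,.095),(.05,.0),(.05,.01)]))):
        x0,y0,x1,y1=B[n][k];S=6
        im=cv2.resize(g[y0:y1,x0:x1].astype(np.uint8),None,fx=S,fy=S,interpolation=cv2.INTER_CUBIC)
        for rad,z in cs: cv2.polylines(im,[((circ(p,c,rad,z)-[x0,y0]+.5)*S).astype(np.int32)],True,(0,255,0),1)
        out.append(cv2.resize(im,(390,290)))
cv2.imwrite("pics/ov.png",np.vstack([np.hstack(out[:2]),np.hstack(out[2:])])[:,:,::-1])
E
```

```text
side cap (array([ 0.426 , -0.2463]), np.float64(113.00784313725492))
side jar sil (array([ 0.4262, -0.2445]), np.float64(41.462745098039214))
side hol sil bbox [288.9, 183.9, 32.3, 50.3] mask area 892
top cap 
top jar sil (array([ 0.426, -0.245]), np.float64(29.035294117647055))
top hol sil bbox [257.8, 183.5, 38.2, 38.8] mask area 1150
```

View pics/ov.png

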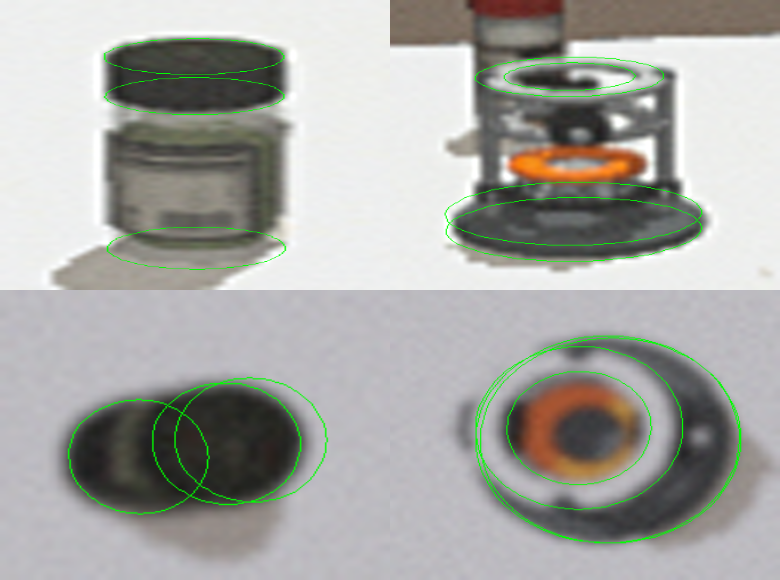

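Emit:
apply_moves(rows=[[-0.9,-0.56,-0.25,0,0,-0.179],[-0.9,-0.56,-0.25,0,0,-0.179],[-0.9,-0.56,-0.25,0,0,-0.179],[-0.9,-0.56,-0.25,0,0,-0.179],[-0.9,-0.56,-0.25,0,0,-0.179]], claw=1)

```text
clock: 2.42
tcp_pos: [0.3688, 0.4478, 0.2952]
orientation: [0.011, 3.139, 0.001]
contact_force: [-0.2, -0.2, 0.5]
grip_width: 0.0855
gripper_force: 0.0
```

The overlay puts the jar at about (0.426, -0.245) and the holder at about (0.4295, 0.150). The ring is about 1 px right of the overlay in the side view and matches in the top view. Moving over to the jar.

Emit:
apply_moves(rows=[[-0.44,-0.99,0,0,0,0],[-0.44,-0.99,0,0,0,0],[-0.44,-0.99,0,0,0,0],[-0.44,-0.99,0,0,0,0],[-0.44,-0.99,0,0,0,0]])

```text
clock: 3.05
tcp_pos: [0.4763, 0.1991, 0.2942]
orientation: [0.011, 3.141, -0.001]
contact_force: [-0.4, 0.6, -0.4]
grip_width: 0.0854
gripper_force: 0.0
```

Emit:
apply_moves(rows=[[0,-0.96,0,0,0,0],[0,-0.96,0,0,0,0],[0,-0.96,0,0,0,0],[0,-0.96,0,0,0,0],[0,-0.96,0,0,0,0]])

```text
clock: 3.68
tcp_pos: [0.4742, -0.0408, 0.2942]
orientation: [0.014, 3.141, -0.001]
contact_force: [-0.6, -0.3, 0.2]
grip_width: 0.085
gripper_force: 0.0
```

Emit:
apply_moves(rows=[[0.2,-0.84,0,0,0,0],[0.2,-0.84,0,0,0,0],[0.2,-0.84,0,0,0,0],[0.2,-0.84,0,0,0,0],[0.2,-0.84,0,0,0,0]])

```text
clock: 4.3
tcp_pos: [0.4241, -0.2475, 0.294]
orientation: [0.006, 3.141, -0.001]
contact_force: [0.6, 0.5, -0.2]
grip_width: 0.0854
gripper_force: 0.0
```

Emit:
apply_moves(rows=[[-0.008,0.009,0.65,0,0,0],[-0.008,0.009,0.65,0,0,0],[-0.008,0.009,0.65,0,0,0],[-0.008,0.009,0.65,0,0,0]])

```text
clock: 4.8
tcp_pos: [0.4254, -0.2411, 0.129]
orientation: [0.003, -3.136, -0.004]
contact_force: [0.9, -0.5, 0.5]
grip_width: 0.0854
gripper_force: 0.0
```

```bash
python3 - <<'E'
from h import *
p=r.grab_frame("side");save(p,"near.png",(270,190,370,310),5)
X=r.get_obs()["tcp_pos"];print(X,proj(p,X),proj(p,[.426,-.2455,.105]))
E
```

```text
[ 0.42673015 -0.24232818  0.13097139] [321.94934078 237.38825263] [321.85638582 250.35601483]
```

View pics/near.png

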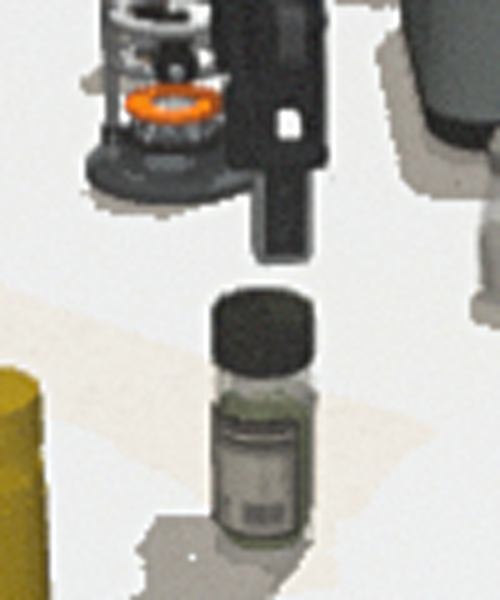

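The near finger is centred at about column 326.6 and the cap at about 322.8. That fits a finger 43 mm nearer the camera, so the alignment is good. Descending and gripping.

Emit:
apply_moves(rows=[[0,0,0.11,0,0,0],[0,0,0.222,0,0,0],[0,0,0.222,0,0,0]])

```text
clock: 5.22
tcp_pos: [0.4272, -0.2432, 0.0764]
orientation: [-0.001, 3.141, 0.001]
contact_force: [-0.3, -0.1, 0.3]
grip_width: 0.0853
gripper_force: 0.0
```

Emit:
apply_moves(rows=[[0,0,0,0,0,0],[0,0,0,0,0,0],[0,0,0,0,0,0],[0,0,0,0,0,0],[0,0,0,0,0,0]], claw=0, newtons=60)

```text
clock: 5.85
tcp_pos: [0.4276, -0.2445, 0.0772]
orientation: [0.001, 3.139, -0.001]
contact_force: [-0.5, -0.4, 9.7]
grip_width: 0.0394
gripper_force: 59.3
```

Emit:
apply_moves(rows=[[0,0,0,0,0,0],[0,0,0,0,0,0]])

```text
clock: 6.1
tcp_pos: [0.4276, -0.2445, 0.0772]
orientation: [0.001, 3.139, -0.001]
contact_force: [-0.8, 0.4, 9.1]
grip_width: 0.0391
gripper_force: 59.3
```

Emit:
apply_moves(rows=[[0,0,-0.2,0,0,0],[0,0,-0.4,0,0,0],[0,0,-0.6,0,0,0],[0,0,-0.6,0,0,0]])

```text
clock: 6.6
tcp_pos: [0.4286, -0.2451, 0.2297]
orientation: [0.001, 3.134, -0.002]
contact_force: [-0.3, 0.3, -1.6]
grip_width: 0.039
gripper_force: 61.3
```

Emit:
apply_moves(rows=[[-0.04,0.2,0,0,0,0],[-0.08,0.4,0,0,0,0],[-0.12,0.6,0,0,0,0],[-0.16,0.8,0,0,0,0],[-0.16,0.92,0,0,0,0]])

```text
clock: 7.22
tcp_pos: [0.4663, -0.0111, 0.2249]
orientation: [0.004, -3.14, -0.0]
contact_force: [0.3, -0.4, -0.7]
grip_width: 0.0394
gripper_force: 61.3
```

Emit:
apply_moves(rows=[[0.03,0.16,0,0,0,0],[0.08,0.32,0,0,0,0],[0.12,0.48,0,0,0,0],[0.148,0.656,0,0,0,0],[0.148,0.656,0,0,0,0]])

```text
clock: 7.85
tcp_pos: [0.4283, 0.1533, 0.2249]
orientation: [0.009, -3.14, -0.0]
contact_force: [0.0, -0.2, -1.2]
grip_width: 0.0389
gripper_force: 61.3
```

```bash
python3 - <<'E'
from fit import *
o=[r.get_obs()["tcp_pos"] for _ in range(3)];print(o)
s=r.grab_frame("side");t=r.grab_frame("top")
print(r.get_obs()["tcp_pos"])
S=6;out=[]
X=np.mean(o,0);zf=X[2]-.0765
for p,B in((s,(275,140,335,235)),(t,(235,165,305,235))):
    im=cv2.resize(p["pixels"][B[1]:B[3],B[0]:B[2]],None,fx=S,fy=S,interpolation=cv2.INTER_CUBIC)
    for c,rad,z,col in(((.4295,.15),.036,.095,(0,255,0)),((.4295,.15),.05,0.004,(0,255,0)),(X[:2],.0205,zf,(255,0,255)),(X[:2],.0205,zf+.08,(255,0,255))):
        cv2.polylines(im,[((circ(p,c,rad,z)-[B[0],B[1]]+.5)*S).astype(np.int32)],True,col,1)
    out.append(cv2.resize(im,(int(im.shape[1]*570/im.shape[0]),570)))
cv2.imwrite("pics/above.png",np.hstack(out)[:,:,::-1])
print(np.hstack(out).shape)
E
```

```text
[array([0.4282752 , 0.15328982, 0.2248835 ]), array([0.4282752 , 0.15328982, 0.2248835 ]), array([0.4282752 , 0.15328982, 0.2248835 ])]
[0.42904188 0.14966837 0.22497093]
(570, 930, 3)
```

View pics/above.png

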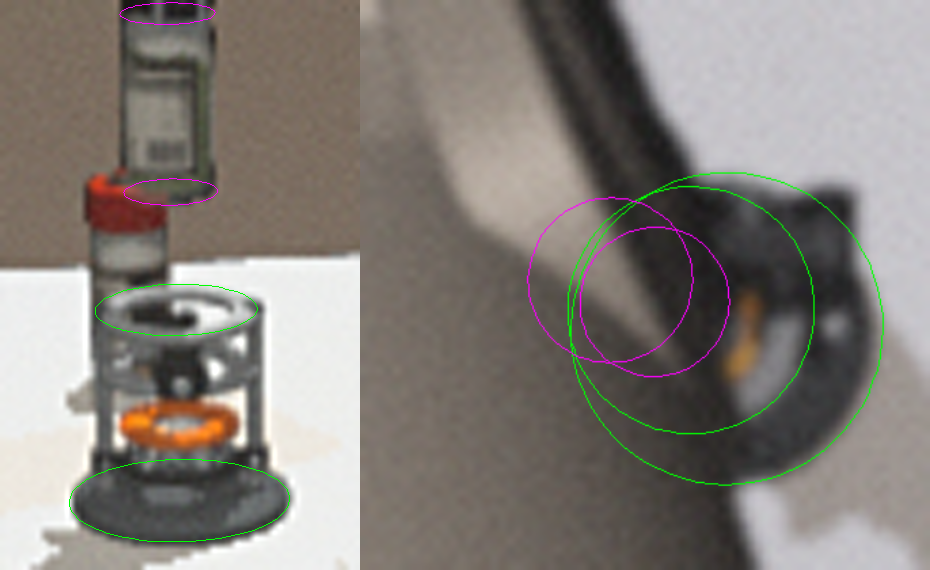

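Side view: the jar body spans columns 121–214 of the crop (mid about 168) and the ring 94–262 (mid about 177). The jar sits about 1.5 mm short in x. I refine the ring axis numerically by edge-fitting the saved unobstructed pictures, and the jar by its outline.

```bash
python3 - <<'E'
from fit import *
np.set_printoptions(precision=4,suppress=True)
s=r.grab_frame("side");t=r.grab_frame("top");print(r.get_obs()["tcp_pos"])
G={}
for n in("side","top"):
    g=cv2.GaussianBlur(cv2.imread(f"pics/{n}0.png").astype(np.float32),(0,0),.8)
    G[n]=np.sqrt(sum(cv2.Sobel(g,cv2.CV_32F,*d)**2 for d in((1,0),(0,1))).sum(2))
def score(p,g,c,cs):
    v=0
    for rad,z in cs:
        q=circ(p,c,rad,z,120).astype(np.float32)
        v+=np.minimum(cv2.remap(g,q[:,0].copy(),q[:,1].copy(),cv2.INTER_LINEAR),250).mean()
    return v
cs=[(.036,.095),(.025,.095),(.05,.002)]
xs=np.arange(.422,.4371,.001);ys=np.arange(.142,.1581,.001)
M={n:np.array([[score(p,G[n],(x,y),cs) for y in ys] for x in xs]) for n,p in(("side",s),("top",t))}
for n,m in list(M.items())+[("both",M["side"]+M["top"])]:
    i=np.unravel_index(m.argmax(),m.shape);w=np.exp((m-m.max())/(.03*m.max()))
    print(n,xs[i[0]],ys[i[1]],m.max(),"soft",(w.sum(1)@xs)/w.sum(),(w.sum(0)@ys)/w.sum())
for d in r.outline_of(s,"jar_center"):
    x,y,w,h=d["rect"]
    if 285<x<310 and y<180:
        zf=r.get_obs()["tcp_pos"][2]-.0765
        print(d["rect"],d["conf"],[ (k,np.flatnonzero(d["pixels"][k])[[0,-1]].mean()) for k in range(150,170,4) if d["pixels"][k].any()])
        f=lambda x:np.array([proj(s,[x,.1497,z]) for z in (zf,zf+.04)])
        print(f(.429),f(.430))
E
```

```text
[0.4295 0.1487 0.2253]
side 0.434 0.148 713.81354 soft 0.4304312342719811 0.14973564531733655
top 0.428 0.151 657.3129 soft 0.42807153385398644 0.15262763365332677
both 0.427 0.151 1354.3821 soft 0.42846581340985984 0.15178687571630375
[294.3, 134.3, 18.6, 38.2] 0.97 [(150, np.float64(303.0)), (154, np.float64(302.5)), (158, np.float64(302.5)), (162, np.float64(302.5)), (166, np.float64(303.0))]
[[303.3453 171.6493]
 [303.0844 156.8901]] [[303.7239 171.6335]
 [303.4667 156.8754]]
```

Emit:
apply_moves(rows=[[-0.005,0.007,0.1,0,0,0],[-0.005,0.007,0.15,0,0,0],[-0.005,0.007,0.15,0,0,0]])

```text
clock: 8.48
tcp_pos: [0.4304, 0.1508, 0.1875]
orientation: [-0.003, -3.14, 0.002]
contact_force: [0.3, -0.2, -1.1]
grip_width: 0.0391
gripper_force: 61.3
```

```bash
python3 - <<'E'
from fit import *
np.set_printoptions(precision=4,suppress=True)
s=r.grab_frame("side");o=r.get_obs();print(o["tcp_pos"],o["contact_force"])
for d in r.outline_of(s,"jar_center"):
    x,y,w,h=d["rect"]
    if 285<x<310: print(d["rect"],[ (k,np.flatnonzero(d["pixels"][k])[[0,-1]]) for k in range(150,190,4) if d["pixels"][k].any()])
save(s,"hov.png",(275,140,335,235),6)
E
```

```text
[0.4309 0.1512 0.1882] [ 0.1897  0.1247 -0.5131]
[294.0, 150.6, 18.8, 38.7] [(150, array([296, 311])), (154, array([296, 301])), (158, array([295, 310])), (162, array([295, 311])), (166, array([295, 311])), (170, array([295, 311])), (174, array([295, 311])), (178, array([295, 311])), (182, array([296, 311])), (186, array([297, 310]))]
```

View pics/hov.png

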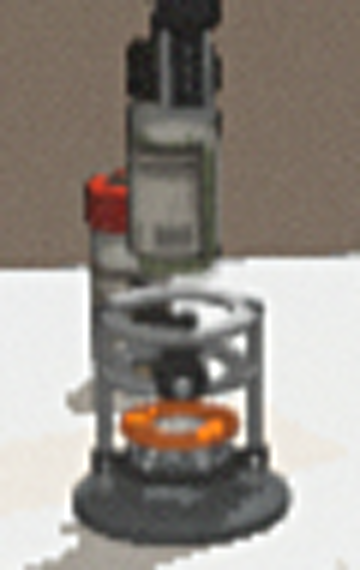

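The jar hovers centred over the ring: jar mid at about column 173, with about 175 expected there from the ring and foot mids. I nudge +0.7 mm in x and enter the upper ring.

Emit:
apply_moves(rows=[[-0.003,0,0.05,0,0,0],[-0.003,0,0.106,0,0,0],[-0.003,0,0.106,0,0,0],[-0.003,0,0.106,0,0,0],[-0.003,0,0.106,0,0,0]])

```text
clock: 9.2
tcp_pos: [0.4318, 0.1517, 0.162]
orientation: [0.001, 3.141, 0.0]
contact_force: [-1.1, 0.5, -1.5]
grip_width: 0.0392
gripper_force: 61.3
```

```bash
python3 - <<'E'
from fit import *
np.set_printoptions(precision=4,suppress=True)
s=r.grab_frame("side");o=r.get_obs();print(o["tcp_pos"],o["contact_force"],o["moment"])
B=(285,165,325,225)
save(s,"in1.png",B,10)
X=o["tcp_pos"]
print("jar mid expected cols",[proj(s,[X[0]-.0012,X[1],z]).round(1) for z in(.11,.15)])
for d in r.outline_of(s,"jar_center"):
    x,y,w,h=d["rect"]
    if 285<x<310: print(d["rect"],[ (k,np.flatnonzero(d["pixels"][k])[[0,-1]]) for k in range(166,200,5) if d["pixels"][k].any()])
g=s["pixels"].astype(int)
for k in(206,212,214): print(k,g[k,286:324].sum(1)//3)
E
```

```text
[0.4318 0.1518 0.162 ] [-0.2095 -0.9071 -1.566 ] [ 0.0204 -0.014  -0.0506]
jar mid expected cols [array([304.1, 185.5]), array([303.9, 171. ])]
[295.2, 157.7, 19.4, 36.3] [(166, array([298, 300])), (171, array([298, 311])), (176, array([298, 311])), (181, array([297, 312])), (186, array([297, 312])), (191, array([297, 311]))]
206 [161 148 154 153 125  97  99 111 162 156 146 145 149 134 156 104  58  65
  67  81  66  64 113 193 197 238 240 244 250 250 109  85 128 250 241 237
 237 236]
212 [232 233 233 236 239 109  91 115 238 153  89  85  95  89  89 109 118 118
 115 109 117 104  94  94 106 113  86  89 163 247 110  91 122 245 237 232
 231 231]
214 [229 232 234 234 183  99  97 107 185 177  90 109  79  82  98 102  95  98
  95  92  96  97 109  97  76  74  84 105 153 145  78  70  75 140 240 234
 233 232]
```

View pics/in1.png

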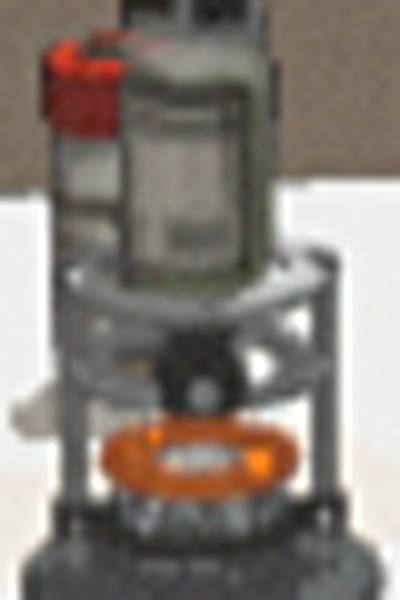

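Posts mid is 304.5 and the jar mid 304.5 where about 304.1 is expected, so the jar is about 0.6–1 mm too far in +x. I correct that and record the baseline of the orange ring.

```bash
cat > org.py <<'E'
from fit import *
np.set_printoptions(precision=4,suppress=True)
def orange(s):
    g=s["pixels"][200:225,288:322].astype(float); w=np.clip((g[...,0]-g[...,2]-60)/100,0,1)
    w[:, :]*=1
    rows=np.arange(200,225);cols=np.arange(288,322)
    return float(w.sum(1)@rows/w.sum()),float(w.sum(0)@cols/w.sum()),float(w.sum()),w.sum(1).round(1)
def report():
    O=[orange(r.grab_frame("side")) for _ in range(3)]
    o=r.get_obs();print("tcp",o["tcp_pos"],"F",o["contact_force"],"M",o["moment"],"foot rel mouth mm",round((o["tcp_pos"][2]-.0765-.095)*1e3,1),"t",o["clock"])
    print("orange",np.mean([q[:3] for q in O],0),O[0][3])
E
python3 - <<'E'
from org import *
report()
s=r.grab_frame("side")
for z in(.041,.046,.051,.056,.061):
    q=circ(s,(.43,.151),.028,z); print(z,q[:,1].min(),q[:,1].max(),q[:,0].min(),q[:,0].max())
E
```

```text
tcp [0.4318 0.1518 0.162 ] F [-0.0577 -0.2774 -0.6239] M [-0.0135 -0.0061 -0.013 ] foot rel mouth mm -9.5 t 9.45
orange [210.4097 304.394   54.4267] [0.  0.  0.  0.  0.  0.  0.  4.1 9.6 6.5 7.2 7.3 8.6 8.5 2.6 0.  0.  0.
 0.  0.  0.  0.  0.  0.  0. ]
0.041 206.29384 213.58202 293.9955 314.7077
0.046 204.58911 211.8203 293.95132 314.68942
0.051 202.88022 210.05406 293.9071 314.67114
0.056 201.16714 208.28331 293.86282 314.6528
0.061 199.4499 206.50803 293.81848 314.63446
```

Emit:
apply_moves(rows=[[0.003,0,0.012,0,0,0],[0.003,0,0.024,0,0,0],[0.003,0,0.036,0,0,0],[0.003,0,0.044,0,0,0]])

```text
clock: 10.0
tcp_pos: [0.4322, 0.1532, 0.1517]
orientation: [0.0, 3.139, 0.003]
contact_force: [-0.7, 3.2, 9.7]
grip_width: 0.039
gripper_force: 62.5
```

```bash
python3 -c "
from org import *
report()"
```

```text
tcp [0.4319 0.153  0.1514] F [0.4271 3.7013 4.6635] M [ 1.2117 -0.0355 -0.0151] foot rel mouth mm -20.1 t 10.15
orange [210.4168 304.3115  52.4333] [0.  0.  0.  0.  0.  0.  0.  4.1 9.5 6.4 6.4 6.7 8.3 8.6 2.5 0.  0.  0.
 0.  0.  0.  0.  0.  0.  0. ]
```

A +y force of 3.7 N says one grip touches first, so the axis lies slightly further in +y. I shift +1 mm in y and continue down in small steps.

Emit:
apply_moves(rows=[[0,0.004,0.008,0,0,0],[0,0.004,0.016,0,0,0],[0,0.004,0.024,0,0,0],[0,0.004,0.024,0,0,0]])

```text
clock: 10.65
tcp_pos: [0.4313, 0.1528, 0.1447]
orientation: [0.001, 3.141, 0.0]
contact_force: [1.8, 2.5, -0.1]
grip_width: 0.039
gripper_force: 61.4
```

Emit:
apply_moves(rows=[[0,0,0.008,0,0,0],[0,0,0.016,0,0,0],[0,0,0.024,0,0,0],[0,0,0.024,0,0,0]])

```text
clock: 11.15
tcp_pos: [0.4311, 0.1528, 0.1387]
orientation: [0.001, 3.141, -0.0]
contact_force: [1.3, 2.0, 0.8]
grip_width: 0.0394
gripper_force: 61.6
```

```bash
python3 -c "
from org import *
report()"
```

```text
tcp [0.431  0.1528 0.1387] F [ 2.6135  2.8824 -0.1143] M [ 0.6603 -0.4395 -0.0009] foot rel mouth mm -32.8 t 11.3
orange [210.4673 304.3594  50.4867] [0.  0.  0.  0.  0.  0.  0.  4.  8.9 5.8 5.6 6.4 8.2 8.8 2.6 0.  0.  0.
 0.  0.  0.  0.  0.  0.  0. ]
```

Emit:
apply_moves(rows=[[-0.003,0.003,0.004,0,0,0],[-0.003,0.003,0.008,0,0,0],[-0.003,0.003,0.012,0,0,0]])

```text
clock: 11.68
tcp_pos: [0.4317, 0.1534, 0.136]
orientation: [-0.001, -3.141, 0.0]
contact_force: [-0.5, 0.5, 5.9]
grip_width: 0.0397
gripper_force: 62.2
```

Emit:
apply_moves(rows=[[0,0,0.004,0,0,0],[0,0,0.008,0,0,0],[0,0,0.012,0,0,0]])

```text
clock: 12.05
tcp_pos: [0.4317, 0.1534, 0.133]
orientation: [-0.001, -3.141, 0.0]
contact_force: [-0.5, 0.7, 6.8]
grip_width: 0.0394
gripper_force: 62.2
```

```bash
python3 -c "
from org import *
report()
save(r.grab_frame('side'),'in2.png',(285,165,325,225),10)"
```

```text
tcp [0.4315 0.1533 0.1327] F [0.1064 1.4704 2.6157] M [ 0.3357 -0.2019 -0.0479] foot rel mouth mm -38.8 t 12.2
orange [210.4927 304.4061  49.7867] [0.  0.  0.  0.  0.  0.  0.  3.7 9.2 5.7 5.3 6.4 8.3 8.7 2.7 0.  0.  0.
 0.  0.  0.  0.  0.  0.  0. ]
```

View pics/in2.png

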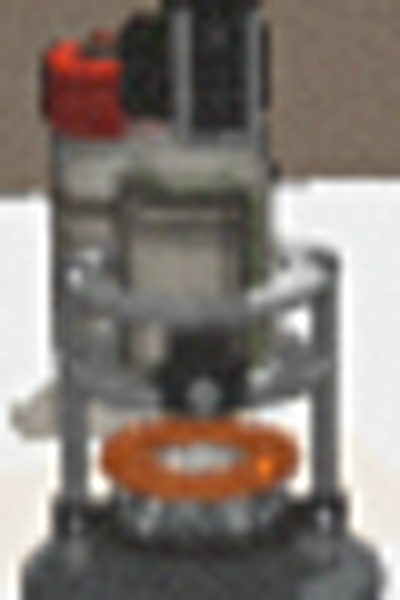

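The jar is upright in the upper and middle rings. The orange ring is untouched (centroid row 210.45, no shift), and the drag is about 7–8 N while moving. Continuing slowly and watching the force.

Emit:
apply_moves(rows=[[0,0.001,0.004,0,0,0],[0,0.001,0.008,0,0,0],[0,0.001,0.012,0,0,0]])

```text
clock: 12.62
tcp_pos: [0.4317, 0.1536, 0.1299]
orientation: [-0.001, -3.141, 0.0]
contact_force: [-0.3, 0.7, 5.3]
grip_width: 0.039
gripper_force: 62.2
```

Emit:
apply_moves(rows=[[0,0,0.004,0,0,0],[0,0,0.008,0,0,0]])

```text
clock: 12.88
tcp_pos: [0.4318, 0.1536, 0.128]
orientation: [-0.001, -3.142, 0.0]
contact_force: [0.2, 0.7, 6.5]
grip_width: 0.0392
gripper_force: 62.2
```

```bash
python3 -c "
from org import *
report()"
```

```text
tcp [0.4316 0.1535 0.1277] F [-0.1434  0.8731  3.3413] M [ 0.115  -0.1276  0.0465] foot rel mouth mm -43.8 t 13.025
orange [210.9007 304.4215  43.5633] [0.  0.  0.  0.  0.  0.  0.  0.6 6.1 5.6 5.3 6.5 8.2 8.8 2.6 0.  0.  0.
 0.  0.  0.  0.  0.  0.  0. ]
```

Emit:
apply_moves(rows=[[0,0,0.004,0,0,0],[0,0,0.008,0,0,0]])

```text
clock: 13.28
tcp_pos: [0.4318, 0.1536, 0.1259]
orientation: [-0.001, -3.142, 0.0]
contact_force: [-1.0, 0.7, 6.8]
grip_width: 0.0387
gripper_force: 62.2
```

Emit:
apply_moves(rows=[[0,0,0.004,0,0,0],[0,0,0.008,0,0,0]])

```text
clock: 13.52
tcp_pos: [0.4318, 0.1536, 0.1239]
orientation: [-0.001, -3.142, 0.0]
contact_force: [-0.1, 1.0, 5.0]
grip_width: 0.0393
gripper_force: 62.2
```

```bash
python3 -c "
from org import *
report()"
```

```text
tcp [0.4316 0.1536 0.1237] F [0.5922 0.7059 3.5428] M [ 0.1311 -0.1123  0.0015] foot rel mouth mm -47.8 t 13.675
orange [211.357  304.5088  37.78  ] [0.  0.  0.  0.  0.  0.  0.  0.  2.6 4.1 5.4 7.  8.8 8.5 2.6 0.  0.  0.
 0.  0.  0.  0.  0.  0.  0. ]
```

Emit:
apply_moves(rows=[[0,0,0.004,0,0,0],[0,0,0.008,0,0,0]])

```text
clock: 13.92
tcp_pos: [0.4318, 0.1537, 0.1219]
orientation: [0.001, 3.142, -0.0]
contact_force: [-1.0, -0.8, 7.2]
grip_width: 0.0391
gripper_force: 62.2
```

```bash
python3 -c "
from org import *
report()"
```

```text
tcp [0.4316 0.1536 0.1216] F [ 0.7581 -0.0158  1.9772] M [ 0.0687 -0.2624  0.0568] foot rel mouth mm -49.9 t 14.075
orange [211.5186 304.5078  35.4933] [0.  0.  0.  0.  0.  0.  0.  0.  1.2 3.2 4.9 6.8 8.6 8.6 2.7 0.  0.  0.
 0.  0.  0.  0.  0.  0.  0. ]
```

Emit:
apply_moves(rows=[[0,0,0.004,0,0,0],[0,0,0.008,0,0,0]])

```text
clock: 14.32
tcp_pos: [0.4318, 0.1537, 0.1199]
orientation: [0.001, 3.142, 0.0]
contact_force: [-0.6, -0.9, 7.0]
grip_width: 0.0391
gripper_force: 62.1
```

```bash
python3 -c "
from org import *
report()"
```

```text
tcp [0.4316 0.1537 0.1197] F [0.7778 1.0824 1.9404] M [-0.0186 -0.1263 -0.0129] foot rel mouth mm -51.8 t 14.475
orange [211.6596 304.578   34.2333] [0.  0.  0.  0.  0.  0.  0.  0.  1.  2.5 4.2 6.5 8.7 8.8 2.6 0.  0.  0.
 0.  0.  0.  0.  0.  0.  0. ]
```

Emit:
apply_moves(rows=[[0,0,0.004,0,0,0],[0,0,0.008,0,0,0]])

```text
clock: 14.72
tcp_pos: [0.4319, 0.1537, 0.1181]
orientation: [0.001, 3.141, 0.0]
contact_force: [-0.7, -0.9, 8.5]
grip_width: 0.0395
gripper_force: 62.4
```

```bash
python3 -c "
from org import *
report()"
```

```text
tcp [0.4318 0.1537 0.118 ] F [ 0.1972 -0.0253  6.5675] M [-0.1223  0.0025 -0.0067] foot rel mouth mm -53.5 t 14.875
orange [212.2548 304.4416  31.5967] [0.  0.  0.  0.  0.  0.  0.  0.  0.  1.6 3.3 4.5 6.6 9.7 6.2 0.2 0.  0.
 0.  0.  0.  0.  0.  0.  0. ]
```

The orange ring has started to give: its bottom edge shifted about 0.5 px, or about 1.5 mm, and the held force rose from 2 to 6.6 N. Another 1.5 mm.

Emit:
apply_moves(rows=[[0,0,0.003,0,0,0],[0,0,0.006,0,0,0]])

```text
clock: 15.12
tcp_pos: [0.432, 0.1537, 0.1168]
orientation: [0.001, 3.141, 0.0]
contact_force: [-1.2, -0.5, 10.7]
grip_width: 0.0396
gripper_force: 62.5
```

```bash
python3 -c "
from org import *
report()"
```

```text
tcp [0.4319 0.1537 0.1166] F [-1.0703 -1.1208  7.1038] M [-0.103   0.0931 -0.0204] foot rel mouth mm -54.9 t 15.275
orange [212.7422 304.4571  32.72  ] [0.  0.  0.  0.  0.  0.  0.  0.  0.  0.7 2.3 4.  5.6 8.5 9.  2.6 0.  0.
 0.  0.  0.  0.  0.  0.  0. ]
```

The orange ring is shifted exactly 1 px, which is about 2.9 mm. One more millimetre.

Emit:
apply_moves(rows=[[0,0,0.002,0,0,0],[0,0,0.0045,0,0,0],[0,0,0.0045,0,0,0]])

```text
clock: 15.65
tcp_pos: [0.4321, 0.1537, 0.1158]
orientation: [0.001, 3.141, 0.001]
contact_force: [-1.5, -2.2, 11.7]
grip_width: 0.0392
gripper_force: 62.7
```

```bash
python3 -c "
from org import *
report()"
```

```text
tcp [0.4321 0.1537 0.1157] F [-0.4786 -1.6856 10.2188] M [-0.2425  0.2619  0.043 ] foot rel mouth mm -55.8 t 15.8
orange [213.0802 304.323   31.43  ] [0.  0.  0.  0.  0.  0.  0.  0.  0.  0.1 2.  3.5 4.7 6.6 9.6 5.2 0.  0.
 0.  0.  0.  0.  0.  0.  0. ]
```

Emit:
apply_moves(rows=[[0,0,0,0,0,0],[0,0,0,0,0,0],[0,0,0,0,0,0],[0,0,0,0,0,0],[0,0,0,0,0,0]], claw=1, newtons=20)

```text
clock: 16.42
tcp_pos: [0.4316, 0.1538, 0.1151]
orientation: [-0.001, -3.141, 0.0]
contact_force: [0.1, -0.7, 0.4]
grip_width: 0.0854
gripper_force: 0.0
```

```bash
python3 -c "
from org import *
report();print(r.get_obs()['grip_width'])"
```

```text
tcp [0.4317 0.1538 0.1152] F [-0.1845  0.4203 -0.6887] M [-0.0999  0.0035 -0.0187] foot rel mouth mm -56.3 t 16.575
orange [212.6396 304.3272  31.3   ] [0.  0.  0.  0.  0.  0.  0.  0.  0.  0.8 2.3 4.  5.5 8.7 8.1 1.9 0.  0.
 0.  0.  0.  0.  0.  0.  0. ]
0.08526421464606738
```

The fingers are open and clear, and the orange ring is still pressed about 2.6 mm. Retreating straight up.

Emit:
apply_moves(rows=[[0,0,-0.1,0,0,0],[0,0,-0.25,0,0,0],[0,0,-0.45,0,0,0],[0,0,-0.6,0,0,0],[0,0,-0.6,0,0,0]])

```text
clock: 17.2
tcp_pos: [0.4334, 0.1546, 0.268]
orientation: [0.001, 3.136, 0.006]
contact_force: [-0.2, 0.6, -0.1]
grip_width: 0.0855
gripper_force: 0.0
```

```bash
python3 -c "
from org import *
report()
save(r.grab_frame('side'),'end.png',(265,130,345,240),5)"
```

```text
tcp [0.431  0.1535 0.2642] F [-0.0343 -0.7758  0.7902] M [0.041  0.0082 0.0003] foot rel mouth mm 92.7 t 17.35
orange [212.4655 303.7035  33.93  ] [0.  0.  0.  0.  0.  0.  0.  0.  0.  1.1 3.4 4.9 5.8 8.6 8.4 1.7 0.  0.
 0.  0.  0.  0.  0.  0.  0. ]
```

View pics/end.png

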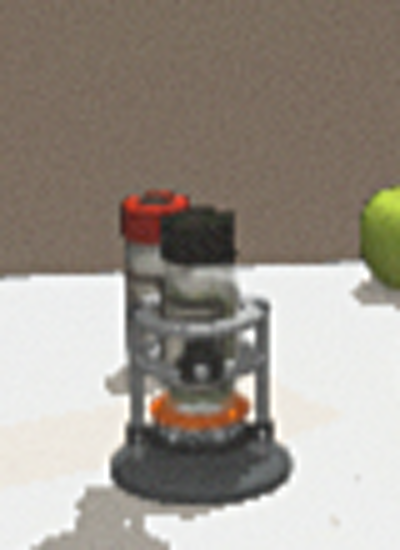

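The jar stands upright in the rings: cap at crop (198,235), orange ring at (200,410), still pressed about 2.6 mm. The gripper is clear and the red jar is undisturbed, so I hand in.

```bash
python3 -c "
from bench import r
print(r.hand_in())"
```

```text
the job is handed in; nothing more can be done
None
```

The job is handed in, with no verdict returned: the black-capped jar stands upright in the holder, the orange ring is pressed about 2.6 mm by the camera estimate (about 4 mm before release), and the gripper is clear of it.

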